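# Plug the spare air outlet and turn the air on

### The job

The spare outlet on top of the airbrush air manifold is closed by a brass wing plug that has only been started by hand: grip its wings and turn it clockwise (seen from above) until the taper goes snug, firmly seated but not forced, taking fresh grips as needed. Only then turn the air on: swing the red valve handle its quarter turn counter-clockwise until it lies in line with the bar against its stop, and let go. Leave the paint pots and the saucer where they are.

Things in the scene. Friction and masses are not known exactly. Their poses are not given: they have to be found in the camera images.
- manifold: air manifold bolted down: aluminium bar 240 x 36 x 36 mm on a grey plate, bar top 66 mm above the table. Origin on the table; y axis along the bar (y -90 to +150 mm), z up. On top: wing plug at y +30 mm, round gauge (42 mm wide, 31 mm high) at y +128 mm. Couplers on the -x side. At the -y end a ball valve with the red handle, then a pipe, top 61 mm above the table, going down at y -172 mm.
- plug: brass taper plug with a wing head, upright in the port. It only turns about its vertical axis and stays where left. Origin on its axis, level with the bar's top; x axis along the wings; tightening makes its yaw shrink. Loose, it drags with 0.05 N m. Between 0.1 and 2.4 rad from its start the taper begins to bear: where differs each time, it can only be felt, as torque about z.
- plug_grip (a point): middle of the wing head, on the plug's axis, 102 mm above the table. The wings are one upright blade 36 mm long (along x here), 9 mm thick (y), 22 mm high, alike both ways round; its top is 114 mm above the table; under it a hub 21 mm wide. Free all round at this height. The blade slips in a light grip as the plug goes snug: squeeze with some 90 N.
- port: the plug's taper port, under a brass hexagon bush on the bar's top, 27 mm wide, 7 mm high. Fixed; origin near the plug's axis (within 2 mm), level with the bar's top. Once the taper bears, the torque climbs to snug in some 0.4 rad, ever faster and jerkily (it dips at times). Snug: it takes 0.4 to 0.6 N m. Above some 0.7 N m the plug is forced, below 0.35 N m it may leak.
- valve_handle (a joint): angle of the valve handle, rad: 0 shut (square to the bar, pointing along the manifold's -x), pi/2 fully open against its stop (in line with the bar, pointing along the manifold's -y, away from the plug). Opening is counter-clockwise from above. It takes 0.25 N m (4 N at the grip point) and stays where left. It starts within 0.12 rad of shut.
- handle_grip (a point): point on the handle's red sleeve, 70 mm out from the pivot, 94 mm above the table. The sleeve is 62 mm long (along x here, which points to the pivot), 14 mm wide (y), 11 mm high; free around it, and 27 mm clear above the pipe when open.
- handle_pivot (a point): on the vertical axis about which the valve handle swings, at the height of handle_grip; fixed to the manifold, with the manifold's axes.
- paint_orange: orange paint pot with a white cap, 38 mm wide, 52 mm high, standing loose near the bar; origin under its middle. Leave alone.
- paint_amber: amber glass paint bottle with a black cap, 38 mm wide, 54 mm high, standing loose; origin under its middle. Leave alone.
- paint_blue_pot: blue paint pot with a white cap, 38 mm wide, 50 mm high, standing loose; origin under its middle. Leave alone.
- saucer: small blue ceramic saucer, 90 mm wide, 18 mm high, loose; origin under its middle. Leave alone.

How it is judged:
On the way, in this order (a step that is already met when the one before it is completed fails the run):
1. the plug is snug: wedged firmly in its taper (contact force between plug and port above 35 N), for 0.3 s.
2. then the air valve is fully open (value of joint valve_handle above 1.43 rad), for 0.2 s.
At the end, for the whole second after the job is handed in: the plug is still wedged in its port with 35 to 90 N (about 0.3 to 0.75 N m of turning torque) and the valve handle is within 8 degrees of fully open, both let go; pots and saucer stand where they stood (contact force between plug and port between 35 and 90 N and value of joint valve_handle above 1.43 rad); the robot touches nothing.
It fails at once if the plug is forced: wedged beyond what the taper bears (contact force between plug and port above 90 N).
It fails at once if the air is turned on while the plug is not snug (value of joint valve_handle above 0.5 rad and contact force between plug and port below 30 N).
It fails at once if a paint pot or the saucer is moved or tipped (distance of any of paint_orange, paint_amber, paint_blue_pot, saucer from where it was at the start of the episode above 0.02 m or angle between any of paint_orange, paint_amber, paint_blue_pot, saucer's own z axis and vertical above 0.3 rad).
It also fails if it takes over 61 s, if anything falls off the work surface, if the arm or the gripper's body presses on something with over 40 N, if the wrist force passes 120 N, or if a joint passes its speed limit or range.

### The arm

A 6-joint arm with a two-finger parallel gripper is mounted at the origin on the work surface. World frame = base frame: x ahead of the robot, y to its left, z up, the work surface at z = 0. Lengths are in m, angles in rad, forces in N, time in s.
With the tool pointing down it reaches from about 0.375 to 0.9 m from the base axis. Payload 3.1 kg.
Tool frame: the origin (TCP) lies at the very end of the fingers, on their centre line; the grasp point (between the pads) lies behind it (r.grasp_offset is the z of the grasp point in the tool frame, in m); z points along the fingers, y is the line along which they close (so a half turn about z gives the same grasp; the last joint's range is limited). The gripper opens to 85 mm and grips with 20 to 120 N. Pads are 22 mm wide; open, the fingers measure 114 mm over their backs; the gripper's body (76 mm by 85 mm) begins 54 mm behind the grasp point. The pads swing forward as they close: fully open they stand 13 mm farther back than shut.
Start: joints at [0.967, 0.527, 1.433, -0, 1.181, -0.178], TCP at [0.258, 0.569, 0.231] pointing down, gripper open.
Joint ranges: [-3.08, 3.08], [-0.75, 2.2], [0.22, 2.44], [-1.43, 4.57], [0, 2.65], [-2.85, 2.85]. Speed limits (rad/s): [2.79, 2.79, 3.14, 3.14, 3.14, 3.14].

### API

Orientations are given as a rotation vector (axis times angle).
In Python, from cell import r, snapshot gives the robot as it stands.
- The arm moves only by the tool drive_tool, never from a script. Its argument "commands" is text: rows parted by semicolons, each of 7 numbers parted by spaces: the turn, a rotation vector about the world's x, y, z in degrees, then the shift along the world's x, y, z in mm, then the opening, from 0 (shut) to 1 (fully open). In form: rx ry rz tx ty tz grip; .... A call has exactly 8 rows; each row is the pose to reach, as a shift and turn from the pose commanded when the call began; what a row does not reach only later rows make up. A row lasts 1/10 s, in which the tool goes at most 50 mm and 8.59 degrees, less where a joint would pass 70% of its speed; a pose out of reach is approached as far as the arm can. A call with a gripper value outside its range is refused whole. The fingers move at their own pace and stop on an object; the grip force is fixed at half the most. Time passes only in rows, so rows that repeat a pose let the fingers close, or fill a call up. It gives the time, the measured TCP pose, the force, the opening and the grip force at its end, in the units of the state.
- r.get_obs(): the state, without advancing time (a new reading comes with each control period).
- snapshot(name): name is "side" or "top"; returns a dict with "img" (480x640x3 uint8, red, green, blue), "fx", "fy", "cx", "cy" (pixels), "origin" and "rotation" of the camera in the world. Camera axes: x right, y down, z forward; pixel columns grow to the right and rows downward; lengths in m; the calibration is good to about 2 mm. A picture is of the moment at which its call begins. There is no depth.
- r.close_job(): hands the job in; it is judged then, once.
The state is a dict: "time": time; "q": joint angles; "qvel": joint speeds; "tau": joint torques, N m; "ee_pos": TCP position; "tcp_rot": TCP orientation; "contact_force": force on the tool from outside, world axes, zero at the start; "ft_torque": the same for the moment, N m; "gripper_width": finger opening in m; "gripper_force": force on a finger pad.
Only numpy, scipy, OpenCV 4.12 (cv2) and the standard library are available. Lean on these libraries where they do the work, as an engineer would, in place of code of your own. Each camera call takes 0.05 s, during which the arm holds its last target. There are 200 camera calls.

## Working session

There is one attempt and no reset: what is moved stays moved. The work goes in short steps, Python scripts to look and compute and a tool call to move; the robot and the scene stay as the last step left them, time stands still between calls to the robot, and variables do not carry over. Pictures are saved under pics/ and viewed, at most 10 in all, crops included, and the job is handed in when it is done.

Besides the shell and the picture viewer there is one more tool, called after "Call:" in YAML: its name, and indented under it one key for each argument. drive_tool: Moves the arm, as the interface text tells. Its arguments: {"type":"object","properties":{"commands":{"type":"string"}},"required":["commands"]}

```bash
mkdir -p pics; ls; python3 - <<'E'
from cell import r,snapshot
import cv2,json
o=r.get_obs();print({k:o[k] for k in('time','ee_pos','tcp_rot','contact_force','ft_torque','gripper_width')},r.grasp_offset)
for n in('top','side'):
    s=snapshot(n);cv2.imwrite(f'pics/{n}0.png',s['img'][:,:,::-1]);print(n,s['fx'],s['cx'],s['cy'],s['origin'],s['rotation'])
E
```

```text
pics
{'time': 0.0, 'ee_pos': array([0.25771957, 0.56859299, 0.23030287]), 'tcp_rot': array([-0.66361668, -3.06985107,  0.0032503 ]), 'contact_force': array([-0.01932983, -1.12269001, -0.39479722]), 'ft_torque': array([-0.01898698,  0.00435026,  0.00712676]), 'gripper_width': 0.08550011998645396} -0.0187
top 512.3660450715055 311.21306241180366 237.54974205571605 [0.44733623 0.08235381 0.81539988] [-2.10600179  2.11816117 -0.14930653]
side 564.3078439579123 320.0077213488687 233.9160137396718 [ 0.41085651 -0.37362706  0.63908309] [-2.38259251  0.38886098 -0.16548876]
```

View pics/top0.png

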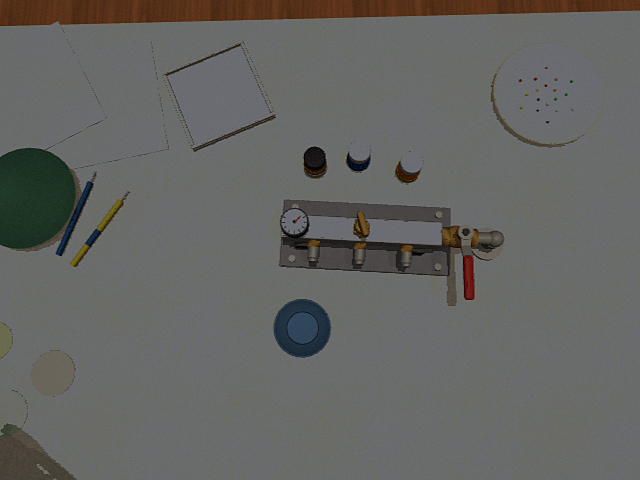

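View pics/side0.png

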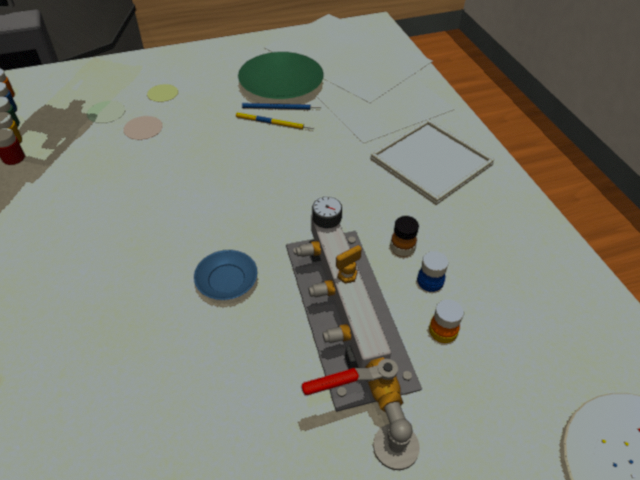

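The top view shows the bar at rows 205–270, columns 280–450, with the plug near (362,225), the gauge at (294,222), the handle pivot at (465,233) and the red sleeve from (468,257) to (470,298). Next I enlarge both views.

```bash
python3 - <<'E'
import cv2,numpy as np
a=cv2.imread('pics/top0.png')[195:310,340:500];b=cv2.imread('pics/side0.png')[225:405,290:420]
a=cv2.convertScaleAbs(cv2.resize(a,None,fx=5,fy=5,interpolation=2),alpha=1.6);b=cv2.resize(b,None,fx=3.3,fy=3.3,interpolation=2)
cv2.imwrite('pics/a.png',a);cv2.imwrite('pics/b.png',b)
E
```

```text
(no output)
```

View pics/a.png

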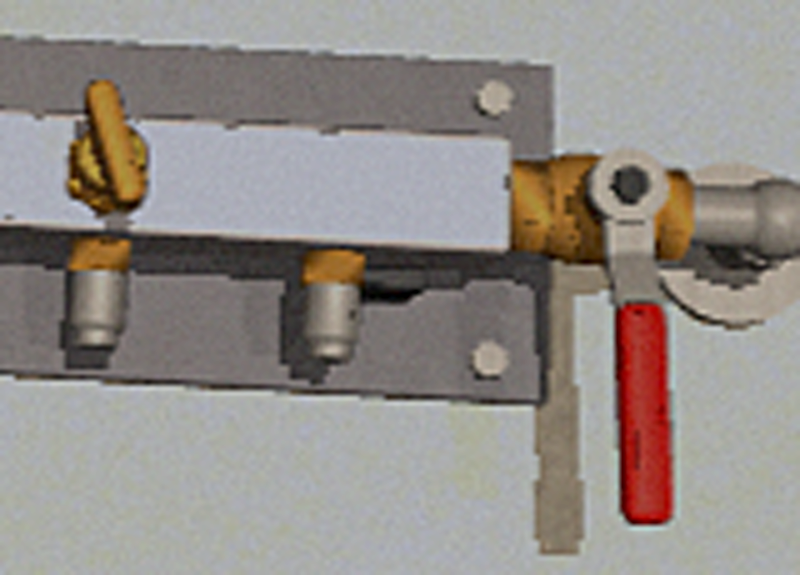

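View pics/b.png

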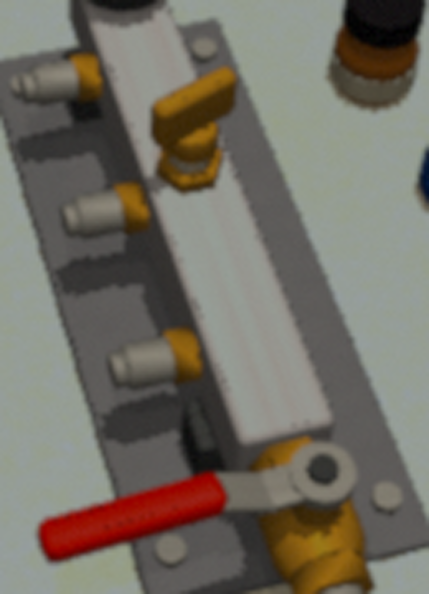

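Crop positions: the blade's top runs from (98,88) to (132,198). The bar's -y end corners are (510,138) and (507,250), the pivot is (632,183), and the sleeve runs from (640,305) to (647,520). In the side crop, the blade's top runs from (157,110) to (232,73) and the pivot is (323,470).

```bash
cat >h.py <<'E'
import numpy as np,cv2
from scipy.spatial.transform import Rotation as R
C={'top':(512.366,311.213,237.55,[0.44733623,0.08235381,0.81539988],[-2.10600179,2.11816117,-0.14930653]),
'side':(564.308,320.008,233.916,[0.41085651,-0.37362706,0.63908309],[-2.38259251,0.38886098,-0.16548876])}
def p(n,u,v,z):
    f,cx,cy,o,w=C[n];d=R.from_rotvec(w).apply([(u-cx)/f,(v-cy)/f,1]);o=np.array(o)
    return (o+d*(z-o[2])/d[2])*1e3
E
python3 - <<'E'
from h import *
A=lambda x,y,z:p('top',340+x/5,195+y/5,z).round(1)
B=lambda x,y,z:p('side',290+x/3.3,225+y/3.3,z).round(1)
a,b=A(98,88,.114),A(132,198,.114);print('blade top',a,b,(a+b)/2,np.linalg.norm(a-b),np.degrees(np.arctan2(*(a-b)[1::-1])))
a,b=B(157,110,.114),B(232,73,.114);print('blade side',a,b,(a+b)/2,np.linalg.norm(a-b),np.degrees(np.arctan2(*(b-a)[1::-1])))
print('bar end',A(510,138,.066),A(507,250,.066),'left edges',A(0,112,.066),A(0,225,.066))
print('pivot',A(632,183,.1),B(323,470,.1));a,b=A(640,305,.098),A(647,520,.098);print('sleeve',a,b,(a+b)/2,np.linalg.norm(a-b))
print('sleeve side',B(218,490,.097),B(48,540,.097))
print('plate',A(552,65,.01),A(543,403,.01))
from cell import r
print('grip tool R',R.from_rotvec(r.get_obs()['tcp_rot']).as_matrix().round(3))
E
```

```text
blade top [608.   39.9 114. ] [576.6  31.1 114. ] [592.3  35.5 114. ] 32.60981447355993 15.655781958849936
blade side [576.7  28.7 114. ] [609.3  36.8 114. ] [593.    32.75 114.  ] 33.59121909070872 13.953505937691743
bar end [602.5 -84.4  66. ] [568.9 -81.9  66. ] left edges [611.9  66.3  66. ] [577.6  66.7  66. ]
pivot [ 582.1 -110.2  100. ] [ 580.5 -118.5  100. ]
sleeve [ 547.8 -111.1   98. ] [ 488.  -109.6   98. ] [ 517.9  -110.35   98.  ] 59.81880975077985
sleeve side [ 546.6 -113.    97. ] [ 489.6 -112.2   97. ]
plate [ 637.7 -111.3   10. ] [ 529.5 -103.1   10. ]
grip tool R [[-0.911  0.413 -0.001]
 [ 0.413  0.911 -0.002]
 [ 0.    -0.002 -1.   ]]
```

Call:
drive_tool:
  commands: "0 0 5 26 -42 0 1;0 0 10 53 -84 0 1;0 0 15 80 -127 0 1;0 0 20 106 -169 0 1;0 0 25 133 -211 0 1;0 0 30 159 -254 0 1;0 0 35 186 -296 0 1;0 0 39.4 212 -338 0 1"

```text
time: 0.9
ee_pos: [0.4707, 0.2293, 0.2311]
tcp_rot: [0.415, -3.114, -0.0]
contact_force: [0.6, 0.9, -0.1]
gripper_width: 0.0853
gripper_force: 0.0
```

Call:
drive_tool:
  commands: "0 0 0 26 -42 -10 1;0 0 0 53 -84 -20 1;0 0 0 80 -127 -40 0.7;0 0 0 106 -169 -60 0.6;0 0 0 123 -196 -70 0.5;0 0 0 123 -196 -70 0.5;0 0 0 123 -196 -70 0.5;0 0 0 123 -196 -70 0.5"

```text
time: 1.7
ee_pos: [0.5922, 0.036, 0.1612]
tcp_rot: [0.411, -3.113, -0.001]
contact_force: [0.3, 0.7, 1.1]
gripper_width: 0.0429
gripper_force: 0.0
```

```bash
cat >s.py <<'E'
from h import *
from cell import r,snapshot
o=r.get_obs();M=R.from_rotvec(o['tcp_rot']).as_matrix()
print(round(o['time'],2),(o['ee_pos']*1e3).round(1),'yawY %.1f'%np.degrees(np.arctan2(M[1,1],M[0,1])),'tilt',M[:,2].round(3),'F',o['contact_force'].round(2),'T',o['ft_torque'].round(3),'w %.1f g %.0f'%(o['gripper_width']*1e3,o['gripper_force']),'q',o['q'].round(2),'tau6 %.3f'%o['tau'][5])
E
python3 s.py; python3 - <<'E'
from cell import snapshot
import cv2
a=snapshot('side')['img'][150:420,220:480,::-1]
b=snapshot('top')['img'][160:320,300:500,::-1]
cv2.imwrite('pics/c.png',cv2.hconcat([cv2.resize(a,(400,415)),cv2.resize(b,(400,320)) if 0 else cv2.copyMakeBorder(cv2.resize(b,(400,320)),0,95,0,0,0)]))
E
```

```text
1.7 [592.2  36.  161.2] yawY 105.0 tilt [-0.001  0.    -1.   ] F [0.34 0.69 1.05] T [-0.003  0.043  0.002] w 42.9 g 0 q [-0.13  0.57  1.58  0.    0.99 -1.96] tau6 0.001
```

View pics/c.png

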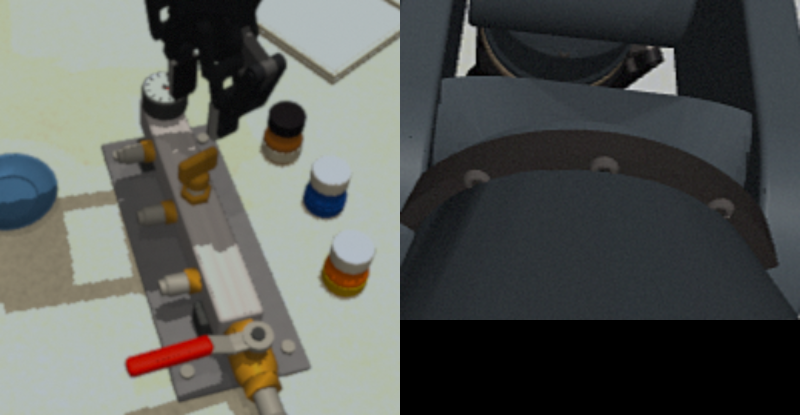

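The gripper hovers open above the plug with its fingers on either side of the blade. I go down and close.

Call:
drive_tool:
  commands: "0 0 0 0 -1 -30 0.5;0 0 0 0 -1 -60 0.5;0 0 0 0 -1 -67 0.5;0 0 0 0 -1 -67 0.3;0 0 0 0 -1 -67 0;0 0 0 0 -1 -67 0;0 0 0 0 -1 -67 0;0 0 0 0 -1 -67 0"

```text
time: 2.6
ee_pos: [0.5937, 0.0356, 0.0959]
tcp_rot: [-0.409, 3.112, 0.002]
contact_force: [-0.1, 5.1, 2.3]
gripper_width: 0.0075
gripper_force: 59.8
```

```bash
python3 s.py
```

```text
2.6 [593.7  35.6  95.9] yawY 105.0 tilt [ 0.002  0.002 -1.   ] F [-0.07  5.13  2.26] T [0.82  0.106 0.032] w 7.5 g 60 q [-0.13  0.67  1.62  0.    0.85 -1.96] tau6 0.029
```

Call:
drive_tool:
  commands: "0 0 -2 0 0.5 0 0;0 0 -5 0 0.8 0 0;0 0 -8 0 0.8 0 0;0 0 -11 0 0.8 0 0;0 0 -14 0 0.8 0 0;0 0 -16 0 0.8 0 0;0 0 -16 0 0.8 0 0;0 0 -16 0 0.8 0 0"

```text
time: 3.4
ee_pos: [0.5937, 0.0354, 0.0959]
tcp_rot: [0.026, 3.14, 0.001]
contact_force: [-1.7, 3.8, 6.1]
gripper_width: 0.0076
gripper_force: 60.3
```

```bash
python3 s.py
```

```text
3.4 [593.7  35.4  95.9] yawY 89.0 tilt [ 0.002  0.    -1.   ] F [-1.74  3.8   6.09] T [ 0.436  0.245 -0.035] w 7.6 g 60 q [-0.13  0.67  1.62  0.    0.85 -1.68] tau6 -0.048
```

Call:
drive_tool:
  commands: "0 0 -2 0 0.4 1 0;0 0 -4 0 0.4 1 0;0 0 -6 0 0.4 1 0;0 0 -8 0 0.4 1 0;0 0 -10 0 0.4 1 0;0 0 -10 0 0.4 1 0;0 0 -10 0 0.4 1 0;0 0 -10 0 0.4 1 0"

```text
time: 4.2
ee_pos: [0.5937, 0.0353, 0.0959]
tcp_rot: [0.3, 3.126, -0.0]
contact_force: [-1.1, 1.3, 4.0]
gripper_width: 0.0076
gripper_force: 60.0
```

```bash
python3 s.py
```

```text
4.2 [593.7  35.3  95.9] yawY 79.0 tilt [ 0.001 -0.    -1.   ] F [-1.07  1.35  4.  ] T [ 0.232  0.051 -0.056] w 7.6 g 60 q [-0.13  0.67  1.62  0.    0.85 -1.51] tau6 -0.005
```

Call:
drive_tool:
  commands: "0 0 -2 0 0.2 0.5 0;0 0 -4 0 0.2 0.5 0;0 0 -6 0 0.2 0.5 0;0 0 -8 0 0.2 0.5 0;0 0 -10 0 0.2 0.5 0;0 0 -12 0 0.2 0.5 0;0 0 -12 0 0.2 0.5 0;0 0 -12 0 0.2 0.5 0"

```text
time: 5.0
ee_pos: [0.5936, 0.0352, 0.0959]
tcp_rot: [0.625, 3.078, -0.001]
contact_force: [0.4, 0.9, 1.5]
gripper_width: 0.0074
gripper_force: 59.7
```

```bash
python3 s.py
```

```text
5.0 [593.6  35.2  95.9] yawY 67.1 tilt [ 0.001 -0.001 -1.   ] F [0.38 0.91 1.51] T [-0.074 -0.077  0.001] w 7.4 g 60 q [-0.13  0.67  1.62 -0.    0.85 -1.3 ] tau6 -0.038
```

Call:
drive_tool:
  commands: "0 0 -2 0 0 0 0;0 0 -4 0 0 0 0;0 0 -6 0 0 0 0;0 0 -8 0 0 0 0;0 0 -10 0 0 0 0;0 0 -12 0 0 0 0;0 0 -12 0 0 0 0;0 0 -12 0 0 0 0"

```text
time: 5.8
ee_pos: [0.5934, 0.0351, 0.0959]
tcp_rot: [0.943, 2.996, -0.001]
contact_force: [0.9, -0.1, 1.9]
gripper_width: 0.0078
gripper_force: 59.8
```

```bash
python3 s.py;python3 - <<'E'
from cell import snapshot
import cv2
a=snapshot('side')['img'][180:330,280:410,::-1]
cv2.imwrite('pics/d.png',cv2.resize(a,(520,600),interpolation=2))
E
```

```text
5.8 [593.4  35.1  95.9] yawY 55.1 tilt [ 0.001 -0.001 -1.   ] F [ 0.93 -0.05  1.95] T [-0.317 -0.089 -0.014] w 7.8 g 60 q [-0.13  0.67  1.62 -0.    0.85 -1.09] tau6 -0.034
```

View pics/d.png

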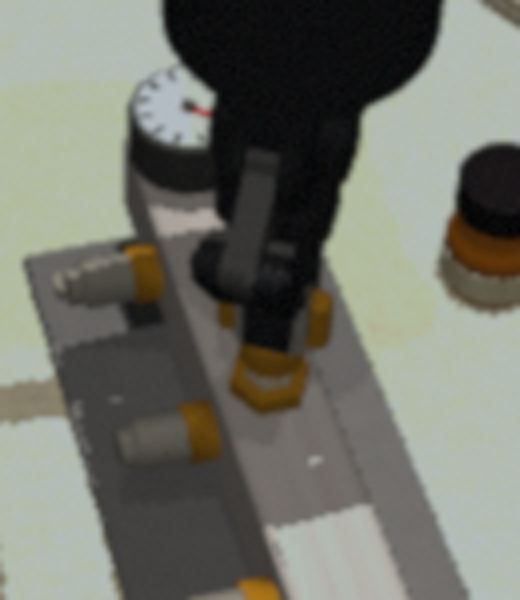

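The blade is held between the fingers, its ends showing at (228,310) and (318,315), and it has turned with the gripper. I carry on turning.

Call:
drive_tool:
  commands: "0 0 -2 0 0 0 0;0 0 -4 0 0 0 0;0 0 -6 0 0 0 0;0 0 -8 0 0 0 0;0 0 -10 0 0 0 0;0 0 -11 0 0 0 0;0 0 -11 0 0 0 0;0 0 -11 0 0 0 0"

```text
time: 6.65
ee_pos: [0.5933, 0.0351, 0.0959]
tcp_rot: [1.226, 2.892, -0.001]
contact_force: [0.3, -3.8, 2.0]
gripper_width: 0.0075
gripper_force: 59.8
```

```bash
python3 s.py
```

```text
6.65 [593.3  35.1  95.9] yawY 44.0 tilt [ 0.    -0.001 -1.   ] F [ 0.28 -3.84  2.04] T [-0.624 -0.036 -0.065] w 7.5 g 60 q [-0.13  0.67  1.62 -0.    0.85 -0.9 ] tau6 -0.034
```

Call:
drive_tool:
  commands: "0 0 -2 0 -0.5 0 0;0 0 -4 0 -0.5 0 0;0 0 -6 0 -0.5 0 0;0 0 -8 0 -0.5 0 0;0 0 -10 0 -0.5 0 0;0 0 -11 0 -0.5 0 0;0 0 -11 0 -0.5 0 0;0 0 -11 0 -0.5 0 0"

```text
time: 7.45
ee_pos: [0.5931, 0.035, 0.0959]
tcp_rot: [1.498, 2.761, -0.0]
contact_force: [0.7, -2.6, 2.0]
gripper_width: 0.0074
gripper_force: 59.9
```

```bash
python3 s.py
```

```text
7.45 [593.1  35.   95.9] yawY 33.0 tilt [ 0. -0. -1.] F [ 0.66 -2.55  2.05] T [-0.544  0.053 -0.085] w 7.4 g 60 q [-0.13  0.67  1.62 -0.    0.85 -0.71] tau6 -0.042
```

Call:
drive_tool:
  commands: "0 0 -2 0 -0.5 0 0;0 0 -4 0 -0.5 0 0;0 0 -6 0 -0.5 0 0;0 0 -8 0 -0.5 0 0;0 0 -9 0 -0.5 0 0;0 0 -9 0 -0.5 0 0;0 0 -9 0 -0.5 0 0;0 0 -9 0 -0.5 0 0"

```text
time: 8.25
ee_pos: [0.5931, 0.0349, 0.0959]
tcp_rot: [-1.711, -2.635, -0.001]
contact_force: [-0.3, -0.3, 4.1]
gripper_width: 0.0075
gripper_force: 60.1
```

```bash
python3 s.py
```

```text
8.25 [593.1  34.9  95.9] yawY 24.0 tilt [-0.     0.001 -1.   ] F [-0.34 -0.29  4.1 ] T [-0.012  0.054 -0.036] w 7.5 g 60 q [-0.13  0.67  1.62  0.    0.85 -0.55] tau6 -0.030
```

Call:
drive_tool:
  commands: "0 0 -2 0 0 0 0;0 0 -4 0 0 0 0;0 0 -6 0 0 0 0;0 0 -8 0 0 0 0;0 0 -10 0 0 0 0;0 0 -11 0 0 0 0;0 0 -11 0 0 0 0;0 0 -11 0 0 0 0"

```text
time: 9.05
ee_pos: [0.5929, 0.0348, 0.0959]
tcp_rot: [-1.955, -2.458, -0.0]
contact_force: [-1.1, 0.1, 4.4]
gripper_width: 0.0077
gripper_force: 60.2
```

```bash
python3 s.py
```

```text
9.05 [592.9  34.8  95.9] yawY 13.0 tilt [-0.  0. -1.] F [-1.14  0.12  4.37] T [ 0.048  0.19  -0.035] w 7.7 g 60 q [-0.13  0.67  1.62  0.    0.85 -0.36] tau6 -0.044
```

Call:
drive_tool:
  commands: "0 0 -2 0 0 0 0;0 0 -4 0 0 0 0;0 0 -6 0 0 0 0;0 0 -8 0 0 0 0;0 0 -10 0 0 0 0;0 0 -11 0 0 0 0;0 0 -11 0 0 0 0;0 0 -11 0 0 0 0"

```text
time: 9.85
ee_pos: [0.5928, 0.0348, 0.0959]
tcp_rot: [-2.182, -2.259, 0.0]
contact_force: [-1.6, 1.3, 5.2]
gripper_width: 0.0075
gripper_force: 60.3
```

```bash
python3 s.py
```

```text
9.85 [592.8  34.8  95.9] yawY 2.0 tilt [-0.001  0.    -1.   ] F [-1.57  1.27  5.2 ] T [0.076 0.239 0.01 ] w 7.5 g 60 q [-0.13  0.67  1.62  0.    0.85 -0.16] tau6 -0.048
```

Call:
drive_tool:
  commands: "0 0 -2 0 0 0 0;0 0 -4 0 0 0 0;0 0 -6 0 0 0 0;0 0 -8 0 0 0 0;0 0 -10 0 0 0 0;0 0 -10 0 0 0 0;0 0 -10 0 0 0 0;0 0 -10 0 0 0 0"

```text
time: 10.65
ee_pos: [0.5926, 0.0349, 0.0959]
tcp_rot: [-2.37, -2.061, 0.001]
contact_force: [-1.4, 0.9, 5.1]
gripper_width: 0.0077
gripper_force: 60.3
```

```bash
python3 s.py
```

```text
10.65 [592.6  34.9  95.9] yawY -8.0 tilt [-0.001  0.001 -1.   ] F [-1.41  0.9   5.08] T [ 0.107  0.268 -0.005] w 7.7 g 60 q [-0.13  0.67  1.62  0.    0.85  0.01] tau6 -0.048
```

Call:
drive_tool:
  commands: "0 0 -2 0 0 0 0;0 0 -4 0 0 0 0;0 0 -6 0 0 0 0;0 0 -8 0 0 0 0;0 0 -10 0 0 0 0;0 0 -10 0 0 0 0;0 0 -10 0 0 0 0;0 0 -10 0 0 0 0"

```text
time: 11.45
ee_pos: [0.5925, 0.0349, 0.0959]
tcp_rot: [-2.54, -1.847, 0.001]
contact_force: [-1.5, 0.4, 5.8]
gripper_width: 0.0077
gripper_force: 60.4
```

```bash
python3 s.py
```

```text
11.45 [592.5  34.9  95.9] yawY -17.9 tilt [-0.001  0.    -1.   ] F [-1.54  0.43  5.82] T [0.096 0.41  0.093] w 7.7 g 60 q [-0.13  0.67  1.62  0.    0.85  0.18] tau6 0.086
```

The torque now reads positive and is rising: the taper is starting to bear. I take smaller steps.

Call:
drive_tool:
  commands: "0 0 -1 0 0 0 0;0 0 -2 0 0 0 0;0 0 -3 0 0 0 0;0 0 -4 0 0 0 0;0 0 -5 0 0 0 0;0 0 -5 0 0 0 0;0 0 -5 0 0 0 0;0 0 -5 0 0 0 0"

```text
time: 12.25
ee_pos: [0.5924, 0.035, 0.0959]
tcp_rot: [-2.617, -1.736, 0.002]
contact_force: [-1.0, 1.5, 5.5]
gripper_width: 0.0074
gripper_force: 60.4
```

```bash
python3 s.py
```

```text
12.25 [592.4  35.   95.9] yawY -22.9 tilt [-0.001  0.    -1.   ] F [-0.99  1.53  5.53] T [0.016 0.377 0.183] w 7.4 g 60 q [-0.13  0.67  1.62  0.    0.85  0.27] tau6 0.207
```

Call:
drive_tool:
  commands: "0 0 -1 0 0 0 0;0 0 -2 0 0 0 0;0 0 -3 0 0 0 0;0 0 -3 0 0 0 0;0 0 -3 0 0 0 0;0 0 -3 0 0 0 0;0 0 -3 0 0 0 0;0 0 -3 0 0 0 0"

```text
time: 13.05
ee_pos: [0.5924, 0.035, 0.0959]
tcp_rot: [-2.662, -1.666, 0.002]
contact_force: [-1.8, 1.4, 6.7]
gripper_width: 0.0074
gripper_force: 60.4
```

```bash
python3 s.py
```

```text
13.05 [592.4  35.   95.9] yawY -25.9 tilt [-0.002  0.    -1.   ] F [-1.79  1.44  6.71] T [0.06  0.379 0.209] w 7.4 g 60 q [-0.13  0.67  1.62  0.    0.85  0.32] tau6 0.196
```

Call:
drive_tool:
  commands: "0 0 -0.4 0 0 0 0;0 0 -0.8 0 0 0 0;0 0 -1.2 0 0 0 0;0 0 -1.6 0 0 0 0;0 0 -2 0 0 0 0;0 0 -2.4 0 0 0 0;0 0 -2.7 0 0 0 0;0 0 -3 0 0 0 0"

```text
time: 13.85
ee_pos: [0.5924, 0.0351, 0.0959]
tcp_rot: [-2.704, -1.598, 0.002]
contact_force: [-1.2, 1.7, 5.6]
gripper_width: 0.0075
gripper_force: 60.7
```

```bash
python3 s.py
```

```text
13.85 [592.4  35.1  95.9] yawY -28.8 tilt [-0.002  0.    -1.   ] F [-1.21  1.66  5.56] T [0.122 0.412 0.475] w 7.5 g 61 q [-0.13  0.67  1.62 -0.    0.85  0.37] tau6 0.467
```

Call:
drive_tool:
  commands: "0 0 0 0 0 0 0;0 0 0 0 0 0 0;0 0 0 0 0 0 0;0 0 0 0 0 0 0;0 0 -0.2 0 0 0 0;0 0 -0.4 0 0 0 0;0 0 -0.6 0 0 0 0;0 0 -0.8 0 0 0 0"

```text
time: 14.65
ee_pos: [0.5923, 0.0351, 0.0959]
tcp_rot: [-2.715, -1.578, 0.002]
contact_force: [-1.8, 1.8, 6.6]
gripper_width: 0.0078
gripper_force: 60.5
```

```bash
python3 s.py
```

```text
14.65 [592.3  35.1  95.9] yawY -29.7 tilt [-0.002  0.    -1.   ] F [-1.84  1.82  6.62] T [0.037 0.423 0.333] w 7.8 g 61 q [-0.13  0.67  1.62 -0.    0.85  0.39] tau6 0.327
```

Call:
drive_tool:
  commands: "0 0 -0.1 0 0 0 0;0 0 -0.2 0 0 0 0;0 0 -0.4 0 0 0 0;0 0 -0.6 0 0 0 0;0 0 -0.8 0 0 0 0;0 0 -1.0 0 0 0 0;0 0 -1.2 0 0 0 0;0 0 -1.4 0 0 0 0"

```text
time: 15.45
ee_pos: [0.5923, 0.0351, 0.0959]
tcp_rot: [-2.734, -1.545, 0.002]
contact_force: [-2.3, 1.9, 6.2]
gripper_width: 0.0074
gripper_force: 60.5
```

```bash
python3 s.py
```

```text
15.45 [592.3  35.1  95.9] yawY -31.1 tilt [-0.002  0.    -1.   ] F [-2.32  1.91  6.23] T [-0.013  0.371  0.27 ] w 7.4 g 61 q [-0.13  0.67  1.62 -0.    0.85  0.41] tau6 0.208
```

Call:
drive_tool:
  commands: "0 0 -0.2 0 0 0 0;0 0 -0.4 0 0 0 0;0 0 -0.6 0 0 0 0;0 0 -0.8 0 0 0 0;0 0 -1.0 0 0 0 0;0 0 -1.2 0 0 0 0;0 0 -1.4 0 0 0 0;0 0 -1.5 0 0 0 0"

```text
time: 16.25
ee_pos: [0.5923, 0.0351, 0.0959]
tcp_rot: [-2.754, -1.51, 0.002]
contact_force: [-1.8, 1.4, 5.6]
gripper_width: 0.0075
gripper_force: 60.8
```

```bash
python3 s.py
```

```text
16.25 [592.3  35.1  95.9] yawY -32.5 tilt [-0.002 -0.    -1.   ] F [-1.83  1.41  5.64] T [0.066 0.391 0.556] w 7.5 g 61 q [-0.13  0.67  1.62 -0.    0.85  0.44] tau6 0.525
```

Call:
drive_tool:
  commands: "0 0 0 0 0 0 0;0 0 0 0 0 0 0;0 0 0 0 0 0 0;0 0 0 0 0 0 0;0 0 0 0 0 0 0;0 0 0 0 0 0 0;0 0 0 0 0 0 0;0 0 0 0 0 0 0"

```text
time: 17.05
ee_pos: [0.5923, 0.0351, 0.0959]
tcp_rot: [-2.754, -1.51, 0.002]
contact_force: [-2.0, 2.0, 5.4]
gripper_width: 0.0076
gripper_force: 60.8
```

```bash
python3 s.py
```

```text
17.05 [592.3  35.1  95.9] yawY -32.5 tilt [-0.002  0.    -1.   ] F [-2.01  2.01  5.39] T [0.108 0.439 0.479] w 7.6 g 61 q [-0.13  0.67  1.62 -0.    0.85  0.44] tau6 0.508
```

The plug holds a steady 0.48–0.55 N·m, which is in the snug range. I let go and rise straight up.

Call:
drive_tool:
  commands: "0 0 0 0 0 0 0.5;0 0 0 0 0 0 0.5;0 0 0 0 0 0 0.5;0 0 0 0 0 0 0.5;0 0 0 0 0 20 0.5;0 0 0 0 0 40 0.5;0 0 0 0 0 70 0.5;0 0 0 0 0 80 0.5"

```text
time: 17.85
ee_pos: [0.5948, 0.0343, 0.1784]
tcp_rot: [2.754, 1.505, 0.007]
contact_force: [-0.2, -0.5, -0.1]
gripper_width: 0.0428
gripper_force: 0.0
```

Call:
drive_tool:
  commands: "0 0 -8 -12 -25 0 0.5;0 0 -16 -24 -50 0 0.5;0 0 -24 -36 -75 0 0.5;0 0 -32 -48 -100 0 0.4;0 0 -40 -60 -122 0 0.3;0 0 -48 -72 -142 0 0.3;0 0 -56 -76 -147 0 0.3;0 0 -58.6 -76 -147 0 0.3"

```text
time: 18.65
ee_pos: [0.516, -0.1135, 0.1751]
tcp_rot: [-3.141, 0.045, 0.002]
contact_force: [0.9, 0.4, -0.0]
gripper_width: 0.0258
gripper_force: 0.0
```

```bash
python3 s.py; python3 - <<'E'
from cell import snapshot
import cv2
a=snapshot('side')['img'][200:450,250:480,::-1]
cv2.imwrite('pics/e.png',cv2.resize(a,(552,600),interpolation=2))
E
```

```text
18.65 [ 516.  -113.5  175.1] yawY -91.6 tilt [-0.001  0.    -1.   ] F [ 0.88  0.39 -0.02] T [-0.023 -0.034  0.027] w 25.8 g 0 q [-0.43  0.48  1.73 -0.    0.94  1.17] tau6 -0.058
```

View pics/e.png

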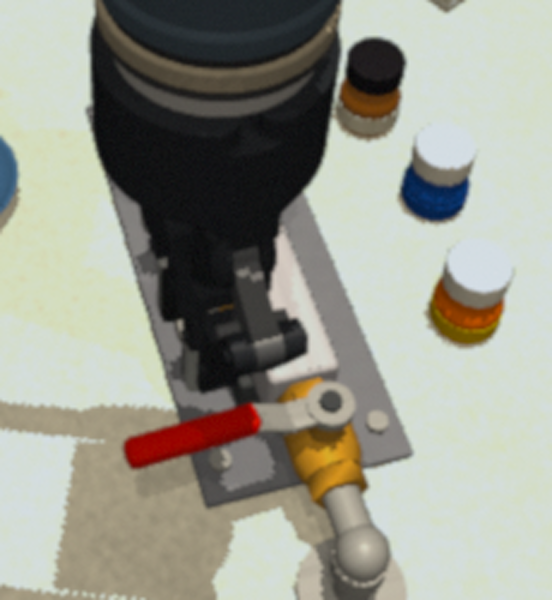

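The handle is free and unchanged, with its sleeve from (128,450) to (258,415), and the pots stand where they did. I go down astride the sleeve.

Call:
drive_tool:
  commands: "0 0 0 0 2 -20 0.3;0 0 0 0 2 -40 0.3;0 0 0 0 2 -55 0.3;0 0 0 0 2 -70 0.3;0 0 0 0 2 -80 0.3;0 0 0 0 2 -90 0.3;0 0 0 0 2 -92 0.3;0 0 0 0 2 -92 0.3"

```text
time: 19.5
ee_pos: [0.5171, -0.1104, 0.0836]
tcp_rot: [-3.141, 0.035, 0.001]
contact_force: [-1.4, -0.1, -0.2]
gripper_width: 0.0256
gripper_force: 0.0
```

```bash
python3 s.py
```

```text
19.5 [ 517.1 -110.4   83.6] yawY -91.3 tilt [-0.  0. -1.] F [-1.42 -0.11 -0.15] T [ 0.015 -0.043 -0.017] w 25.6 g 0 q [-0.42  0.63  1.8   0.    0.72  1.17] tau6 -0.001
```

Call:
drive_tool:
  commands: "0 0 6 0.1 -7 0 0.3;0 0 12 0.8 -14 0 0.3;0 0 18 2.3 -20.8 0 0.3;0 0 24 4.4 -27.5 0 0.3;0 0 30 7.2 -33.9 0 0.3;0 0 36 10.7 -40 0 0.3;0 0 42 14.9 -45.7 0 0.3;0 0 48 19.5 -50.9 0 0.3"

```text
time: 20.3
ee_pos: [0.5362, -0.16, 0.0843]
tcp_rot: [-2.88, -1.249, -0.0]
contact_force: [0.1, 3.6, 0.2]
gripper_width: 0.0254
gripper_force: 1.7
```

```bash
python3 s.py
```

```text
20.3 [ 536.2 -160.    84.3] yawY -43.1 tilt [-0.001  0.002 -1.   ] F [0.1  3.61 0.18] T [ 0.676  0.072 -0.06 ] w 25.4 g 2 q [-0.49  0.65  1.72  0.    0.77  0.26] tau6 0.647
```

Call:
drive_tool:
  commands: "0 0 5.5 4.8 -4.3 0 0.3;0 0 11 9.9 -8.2 0 0.3;0 0 16.5 15.4 -11.5 0 0.3;0 0 22 21.2 -14.3 0 0.3;0 0 27.5 27.2 -16.6 0 0.3;0 0 33 33.5 -18.2 0 0.3;0 0 38.5 39.8 -19.3 0 0.3;0 0 42 46.2 -19.7 0 0.3"

```text
time: 21.1
ee_pos: [0.5812, -0.1799, 0.0841]
tcp_rot: [-2.24, -2.197, 0.002]
contact_force: [-3.1, 0.7, 1.6]
gripper_width: 0.0256
gripper_force: 1.7
```

```bash
python3 s.py
```

```text
21.1 [ 581.2 -179.9   84.1] yawY -1.1 tilt [-0.004  0.002 -1.   ] F [-3.07  0.72  1.55] T [ 0.235  0.56  -0.049] w 25.6 g 2 q [-0.48  0.7   1.59 -0.    0.86 -0.46] tau6 0.219
```

Still only sliding drag of about 3 N, so it has not reached the stop. I push further along +x.

Call:
drive_tool:
  commands: "0 0 0 1 0 0 0.3;0 0 0 2 0 0 0.3;0 0 0 3 0 0 0.3;0 0 0 4 0 0 0.3;0 0 0 4 0 0 0.3;0 0 0 4 0 0 0.3;0 0 0 4 0 0 0.3;0 0 0 4 0 0 0.3"

```text
time: 21.9
ee_pos: [0.5844, -0.1804, 0.084]
tcp_rot: [-2.244, -2.192, 0.004]
contact_force: [-6.7, 1.2, 5.5]
gripper_width: 0.0258
gripper_force: 3.4
```

```bash
python3 s.py
```

```text
21.9 [ 584.4 -180.4   84. ] yawY -1.3 tilt [-0.005  0.001 -1.   ] F [-6.72  1.24  5.5 ] T [ 0.157  1.163 -0.117] w 25.8 g 3 q [-0.48  0.7   1.58 -0.    0.87 -0.46] tau6 -0.076
```

Call:
drive_tool:
  commands: "0 0 0 1 0 0 0.3;0 0 0 2 0 0 0.3;0 0 0 3 0 0 0.3;0 0 0 3 0 0 0.3;0 0 0 3 0 0 0.3;0 0 0 3 0 0 0.3;0 0 0 3 0 0 0.3;0 0 0 3 0 0 0.3"

```text
time: 22.7
ee_pos: [0.5845, -0.1804, 0.0838]
tcp_rot: [-2.239, -2.19, 0.01]
contact_force: [-12.6, -0.6, 8.5]
gripper_width: 0.0258
gripper_force: 6.1
```

```bash
python3 s.py
```

```text
22.7 [ 584.5 -180.4   83.8] yawY -1.3 tilt [-0.011  0.002 -1.   ] F [-12.56  -0.58   8.54] T [-0.076  2.085 -0.103] w 25.8 g 6 q [-0.48  0.71  1.57 -0.    0.87 -0.46] tau6 -0.098
```

It is hard against the stop: the force doubled with no motion. I ease off, rise and look.

Call:
drive_tool:
  commands: "0 0 0 -3 0 0 0.3;0 0 0 -6 0 0 0.3;0 0 0 -8 0 0 0.3;0 0 0 -8 0 0 0.3;0 0 0 -8 0 20 0.3;0 0 0 -8 0 50 0.3;0 0 0 -8 0 90 0.3;0 0 0 -8 0 120 0.3"

```text
time: 23.5
ee_pos: [0.5833, -0.1817, 0.2061]
tcp_rot: [2.244, 2.194, 0.002]
contact_force: [0.2, -1.3, 0.0]
gripper_width: 0.0254
gripper_force: 0.0
```

Call:
drive_tool:
  commands: "0 0 0 -20 -30 10 0.3;0 0 0 -40 -60 20 0.3;0 0 0 -60 -90 30 0.3;0 0 0 -80 -120 40 0.3;0 0 0 -80 -120 40 0.3;0 0 0 -80 -120 40 0.3;0 0 0 -80 -120 40 0.3;0 0 0 -80 -120 40 0.3"

```text
time: 24.3
ee_pos: [0.5023, -0.2998, 0.2433]
tcp_rot: [-2.244, -2.197, -0.0]
contact_force: [-0.1, -0.2, 0.6]
gripper_width: 0.0258
gripper_force: 0.0
```

```bash
python3 s.py; python3 - <<'E'
from cell import snapshot
import cv2
a=snapshot('top')['img'][190:310,270:510,::-1]
cv2.imwrite('pics/f.png',cv2.convertScaleAbs(cv2.resize(a,(800,400),interpolation=2),alpha=1.5))
b=snapshot('side')['img'][190:470,180:480,::-1]
cv2.imwrite('pics/g.png',cv2.resize(b,(640,597),interpolation=2))
E
```

```text
24.3 [ 502.3 -299.8  243.3] yawY -1.2 tilt [-0.     0.001 -1.   ] F [-0.11 -0.16  0.59] T [ 0.001  0.052 -0.04 ] w 25.8 g 0 q [-0.73  0.46  1.52  0.    1.16 -0.71] tau6 0.002
```

View pics/f.png

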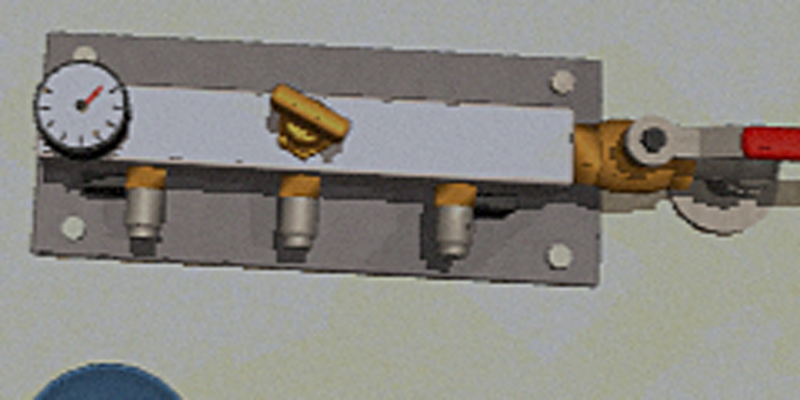

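View pics/g.png

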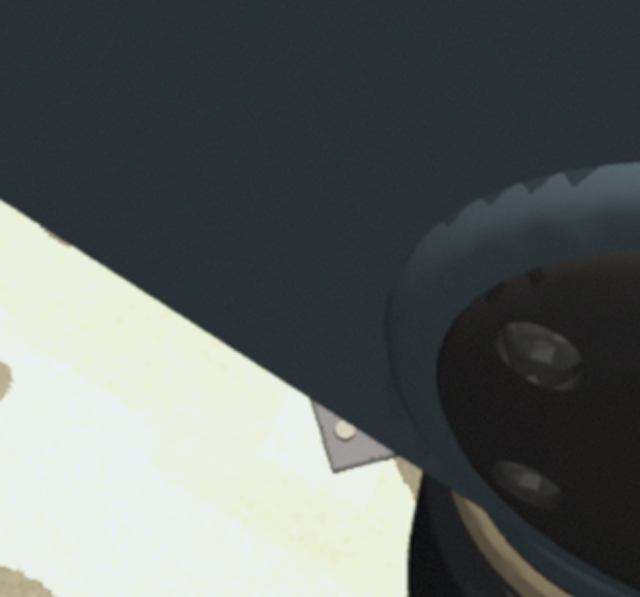

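The handle lies in line with the bar, from the pivot at (653,138) to the sleeve at (790,143), parallel to the bar's edge. The wing blade is where I left it, and the saucer is untouched. I hand the job in.

```bash
python3 -c "
from cell import r
print(r.close_job())"
```

```text
the job is handed in; nothing more can be done
None
```

The job is handed in, though no verdict came back: the plug was turned clockwise to about 0.5 N·m, then the valve handle was swung open against its stop and let go, with the pots and saucer left alone.

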